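# Load the hoop tray in rack order

## Task

Pack the four beech embroidery hoops from the plywood peg rack into the grey aluminium tray, each standing on edge between the pegs of its own slot. Keep them in the same order, from left to right as the robot sees it, as they stand in the rack now, for that is how they will be handed out, and do not let any of them fall flat.

Things in the scene. Friction and masses are not known exactly. Their poses are not given: they have to be found in the camera images.
- hoop_70_center (a point): Centre of the smallest of four loose beech hoops, at first on edge in the peg rack like a plate. Ring: outer diameter 70 mm, inner 50 (rim 10 thick), 16 wide along its axis, 20 to 50 g. y = ring's axis (level), z up. Brass screw clamp 9 mm proud of the rim, 60 degrees round from the top. In a rack or tray slot: centre 54 mm, top 90 mm above the table.
- hoop_84_center (a point): Centre of the second smallest of four loose beech hoops, at first on edge in the peg rack like a plate. Ring: outer diameter 84 mm, inner 64 (rim 10 thick), 16 wide along its axis, 20 to 50 g. y = ring's axis (level), z up. Brass screw clamp 9 mm proud of the rim, 60 degrees round from the top. In a rack or tray slot: centre 62 mm, top 104 mm above the table.
- hoop_98_center (a point): Centre of the second largest of four loose beech hoops, at first on edge in the peg rack like a plate. Ring: outer diameter 98 mm, inner 78 (rim 10 thick), 16 wide along its axis, 20 to 50 g. y = ring's axis (level), z up. Brass screw clamp 9 mm proud of the rim, 60 degrees round from the top. In a rack or tray slot: centre 70 mm, top 119 mm above the table.
- hoop_112_center (a point): Centre of the largest of four loose beech hoops, at first on edge in the peg rack like a plate. Ring: outer diameter 112 mm, inner 92 (rim 10 thick), 16 wide along its axis, 20 to 50 g. y = ring's axis (level), z up. Brass screw clamp 9 mm proud of the rim, 60 degrees round from the top. In a rack or tray slot: centre 78 mm, top 134 mm above the table.
- slot_a: Rack slot (fixed) where the 70 mm hoop stands at the start; all slots look alike. Two beech bars along y, 54 x 12 mm, at x = -22 and +22 mm, tops 24 mm above the table, with 4 short round pegs (10 mm across, 30 high above the bars) at x = +-22, y = +-21 mm: gap between pegs 32 mm. Origin: slot's middle, 12 mm above the table; y along the row, z up.
- slot_b: Rack slot (fixed) where the 84 mm hoop stands at the start; all slots look alike. Two beech bars along y, 54 x 12 mm, at x = -22 and +22 mm, tops 24 mm above the table, with 4 short round pegs (10 mm across, 30 high above the bars) at x = +-22, y = +-21 mm: gap between pegs 32 mm. Origin: slot's middle, 12 mm above the table; y along the row, z up.
- slot_c: Rack slot (fixed) where the 98 mm hoop stands at the start; all slots look alike. Two beech bars along y, 54 x 12 mm, at x = -22 and +22 mm, tops 24 mm above the table, with 4 short round pegs (10 mm across, 30 high above the bars) at x = +-22, y = +-21 mm: gap between pegs 32 mm. Origin: slot's middle, 12 mm above the table; y along the row, z up.
- slot_d: Rack slot (fixed) where the 112 mm hoop stands at the start; all slots look alike. Two beech bars along y, 54 x 12 mm, at x = -22 and +22 mm, tops 24 mm above the table, with 4 short round pegs (10 mm across, 30 high above the bars) at x = +-22, y = +-21 mm: gap between pegs 32 mm. Origin: slot's middle, 12 mm above the table; y along the row, z up.
- peg_rack: Plywood peg rack (fixed, 120 x 285 mm board, top 12 mm above the table) with the four slots that hold the hoops at the start. Origin: under its centre, on the table. y along the row, to the robot's left; x across it, away from the robot; z up. Slot middles at x = 0, y = -96, -32, +32, +96 mm.
- tray: Grey aluminium tray (fixed, 136 x 300 mm, wall 18 high), empty at first. Two beech rails along y (at x = +-22 mm, 12 wide, tops 24 mm above the table) with 16 short pegs (10 across, 30 high) make 4 slots like the rack's, 32 mm between pegs, middles at x = 0, y = -96, -32, +32, +96 mm; a hoop's rim rests on both rails, its axis along y. Origin: under its centre, on the table; y to the robot's left, z up.
There are look-alikes about, which are no part of the job. What is shaped like the part that bears hoop_98_center but purple or turquoise is not meant.

How it is judged (in metres and radians):
At the end, for the whole second after the job is handed in: Each hoop stands on edge in the tray slot matching the rack slot it came from, counted along the row: centre within 18 mm of the slot along the row, 15 mm across it, 7 mm of standing height, axis within 0.35 rad of the row, released and at rest (((y of slot_a in the frame of peg_rack between -0.111 and -0.081 m and y of hoop_70_center in the frame of tray between -0.114 and -0.078 m) or (y of slot_a in the frame of peg_rack between -0.047 and -0.017 m and y of hoop_70_center in the frame of tray between -0.05 and -0.014 m) or (y of slot_a in the frame of peg_rack between 0.017 and 0.047 m and y of hoop_70_center in the frame of tray between 0.014 and 0.05 m) or (y of slot_a in the frame of peg_rack between 0.081 and 0.111 m and y of hoop_70_center in the frame of tray between 0.078 and 0.114 m)) and x of hoop_70_center in the frame of tray between -0.015 and 0.015 m and z of hoop_70_center in the frame of tray between 0.0475 and 0.0615 m and angle between the y axis of each of hoop_70_center, hoop_84_center, hoop_98_center, hoop_112_center and the y axis of tray, either way round below 0.35 rad and linear speed of each of hoop_70, hoop_84, hoop_98, hoop_112 below 0.02 m/s and ((y of slot_b in the frame of peg_rack between -0.111 and -0.081 m and y of hoop_84_center in the frame of tray between -0.114 and -0.078 m) or (y of slot_b in the frame of peg_rack between -0.047 and -0.017 m and y of hoop_84_center in the frame of tray between -0.05 and -0.014 m) or (y of slot_b in the frame of peg_rack between 0.017 and 0.047 m and y of hoop_84_center in the frame of tray between 0.014 and 0.05 m) or (y of slot_b in the frame of peg_rack between 0.081 and 0.111 m and y of hoop_84_center in the frame of tray between 0.078 and 0.114 m)) and x of hoop_84_center in the frame of tray between -0.015 and 0.015 m and z of hoop_84_center in the frame of tray between 0.0554 and 0.0694 m and ((y of slot_c in the frame of peg_rack between -0.111 and -0.081 m and y of hoop_98_center in the frame of tray between -0.114 and -0.078 m) or (y of slot_c in the frame of peg_rack between -0.047 and -0.017 m and y of hoop_98_center in the frame of tray between -0.05 and -0.014 m) or (y of slot_c in the frame of peg_rack between 0.017 and 0.047 m and y of hoop_98_center in the frame of tray between 0.014 and 0.05 m) or (y of slot_c in the frame of peg_rack between 0.081 and 0.111 m and y of hoop_98_center in the frame of tray between 0.078 and 0.114 m)) and x of hoop_98_center in the frame of tray between -0.015 and 0.015 m and z of hoop_98_center in the frame of tray between 0.0634 and 0.0774 m and ((y of slot_d in the frame of peg_rack between -0.111 and -0.081 m and y of hoop_112_center in the frame of tray between -0.114 and -0.078 m) or (y of slot_d in the frame of peg_rack between -0.047 and -0.017 m and y of hoop_112_center in the frame of tray between -0.05 and -0.014 m) or (y of slot_d in the frame of peg_rack between 0.017 and 0.047 m and y of hoop_112_center in the frame of tray between 0.014 and 0.05 m) or (y of slot_d in the frame of peg_rack between 0.081 and 0.111 m and y of hoop_112_center in the frame of tray between 0.078 and 0.114 m)) and x of hoop_112_center in the frame of tray between -0.015 and 0.015 m and z of hoop_112_center in the frame of tray between 0.0713 and 0.0853 m); the robot touches nothing.
It fails at once if a hoop falls flat (its axis within 0.35 rad of vertical) (angle between any of hoop_70_center, hoop_84_center, hoop_98_center, hoop_112_center's own y axis and vertical below 0.35 rad or angle between any of hoop_70_center, hoop_84_center, hoop_98_center, hoop_112_center's own y axis and vertical above 2.79 rad).
It also fails if it takes over 136 s, if anything falls off the work surface, if the arm or the gripper's body presses on something with over 40 N, if the wrist force passes 120 N, or if a joint passes its speed limit or range.

## Robot

A 6-joint arm with a two-finger parallel gripper is mounted at the origin on the work surface. World frame = base frame: x ahead of the robot, y to its left, z up, the work surface at z = 0. Lengths are in m, angles in degrees, forces in N, time in s.
With the tool pointing down it reaches from about 0.375 to 0.9 m from the base axis. Payload 3.1 kg.
Tool frame: the origin (TCP) lies between the finger pads; the fingertips stand 22 mm ahead of it and the grasp point (between the pads) lies 3 mm ahead of it (bot.tip_extent is the distance from the TCP to the fingertips, in m); y points along the fingers, z is the direction in which the jaws open and shut, and the axes are right-handed (so a half turn about y gives the same grasp; the last joint's range is limited). The gripper opens to 87 mm and grips with 3 to 60 N. Pads are 19 mm wide; open, the fingers measure 117 mm over their backs; the gripper's body (75 mm by 190 mm) begins 51 mm behind the grasp point.
Start: joints at [66.778, 30.224, 82.088, -0, 67.689, -10.227], TCP at [0.14, 0.609, 0.245] pointing down, gripper open.
Joint ranges: [-176.69, 176.69], [-43.24, 126.21], [12.49, 139.97], [-82, 262], [0, 151.66], [-163.58, 163.58]. Speed limits (degrees/s): [159.86, 159.86, 180, 180, 180, 180].

## Interface

Orientations are given as a 3x3 rotation matrix whose columns are the frame's x, y, z axes.
In Python, from rig import bot, eyes, models gives the robot as it stands. The module is installed in compiled form; this text tells all that it offers.
- The arm moves only by the tool arm_command, never from a script. Its arguments are lists of equal length, an entry for each row: "translation": the shift along the tool's x, y, z each as a share of 0.08 m, from -1 to 1, a list of three; "rotation": the turn, a rotation vector about the tool's x, y, z each as a share of 60 degrees, from -1 to 1, a list of three; "grip": the closure, from -1 (fully open) to 1 (shut), so that 0 is half open. In form: {"translation": [[x, y, z], ...], "rotation": [[rx, ry, rz], ...], "grip": [grip, ...]}. A call has 1 to 5 rows; each row is the pose to reach, as a shift and turn from the pose commanded when the call began, along the tool's axes at that moment; what a row does not reach only later rows make up. A row lasts 1/10 s, in which the tool goes at most 50 mm and 8.59 degrees, less where a joint would pass 70% of its speed; a pose out of reach is approached as far as the arm can. A call with a number of a shift or a turn outside -1 to 1 is refused whole. A call with a gripper value outside its range is refused whole. The fingers move at their own pace and stop on an object; the grip force is fixed at half the most. Time passes only in rows, so rows that repeat a pose let the fingers close. It gives the time, the measured TCP pose, the force and the opening at its end, in the units of the state.
- bot.read_state(): the state, without advancing time (a new reading comes with each control period).
- eyes.capture(name): name is "scene" or "top"; returns a dict with "image" (420x560x3 uint8, blue, green, red), "mtx" (3x3 intrinsics, pixels), "dist_coeffs" ([k1, k2, p1, p2, k3] as OpenCV has them; the pictures are not rectified), "rvec" (rotation vector, rad) and "tvec" (3), from world to camera coordinates, as OpenCV has them. Camera axes: x right, y down, z forward; pixel columns grow to the right and rows downward; lengths in m; the calibration is good to about 2 mm. A picture is of the moment at which its call begins. There is no depth.
- bot.hand_in(): hands the job in, once; it reports no verdict.
Trained networks look in the newest picture that a camera, given by its name, has taken for a name from the list of things; names that differ only in an ending like _2 or _b are one class to them, and where a whole thing is asked for, a point or a joint stands for the part that bears it (a point fixed in the world has none). Each returns a list of dicts, best first, with "conf" (0 to 1); they miss things now and then, are a little off and sometimes report something else, mostly with a low value. They report only what shows in the picture. A call takes as long as a camera call. They do not tell look-alikes from the thing itself.
- models.recognise(camera, thing): "extent" ([left, top, right, bottom] as shares, 0 to 1, of the picture: columns of its width, rows of its height, round what is visible of it).
- models.spot_point(camera, thing): "point" ([column, row] as shares, 0 to 1, of the picture: columns of its width, rows of its height: a listed point, or the origin of a listed thing).
The state is a dict: "time_s": time; "joint_positions": joint angles; "qvel": joint speeds; "tau": joint torques, N m; "position": TCP position; "tcp_rot": TCP orientation; "force": force on the tool from outside, world axes, zero at the start; "moment": the same for the moment, N m; "opening": opening from 0.0 (shut) to 1.0 (fully open).
Only numpy, scipy, OpenCV 4.12 (cv2) and the standard library are available. Lean on these libraries where they do the work, as an engineer would, in place of code of your own. Each camera call takes 0.05 s, during which the arm holds its last target. There are 200 camera calls.

## Working session

There is one attempt and no reset: what is moved stays moved. The work goes in short steps, Python scripts to look and compute and a tool call to move; the robot and the scene stay as the last step left them, time stands still between calls to the robot, and variables do not carry over. Pictures are saved under pics/ and viewed, about 12 in all and at most 16, crops included, and the job is handed in when it is done.

Besides the shell and the picture viewer there is one more tool, called after "Emit:" as name(argument=value, ...) on one line, values as JSON. arm_command: Moves the arm, as the interface text tells. Shift numbers are shares of 0.08 m and turn numbers shares of 60 degrees, none past 1 either way. Its arguments: {"type":"object","properties":{"translation":{"type":"array"},"rotation":{"type":"array"},"grip":{"type":"array"}},"required":["translation","rotation","grip"]}

```bash
mkdir -p pics
python3 - <<'E'
from rig import bot,eyes,models
import cv2,numpy as np
for c in("scene","top"):
    d=eyes.capture(c);cv2.imwrite(f"pics/{c}0.png",d["image"])
    R=cv2.Rodrigues(d["rvec"])[0];print(c,-R.T@d["tvec"].ravel(),d["mtx"].tolist(),d["dist_coeffs"])
    for t in("hoop_70_center","hoop_84_center","hoop_98_center","hoop_112_center","peg_rack","tray","slot_a"):
        print(t,[(np.round(np.array(p["point"])*[560,420],1).tolist(),round(p["conf"],2)) for p in models.spot_point(c,t)])
s=bot.read_state();print(s)
E
```

```text
scene [ 1.16546967 -0.53119612  0.88368925] [[473.15387484838294, 0.0, 276.0814575365988], [0.0, 473.15387484838294, 211.35254391865192], [0.0, 0.0, 1.0]] [0.02746242 0.         0.         0.         0.        ]
hoop_70_center [([240.1, 239.8], 0.74)]
hoop_84_center [([158.2, 276.5], 0.7)]
hoop_98_center [([215.1, 342.2], 0.91), ([95.8, 204.5], 0.68), ([183.8, 261.1], 0.58), ([393.8, 278.8], 0.56)]
hoop_112_center [([210.7, 247.2], 0.63), ([163.1, 291.3], 0.56)]
peg_rack [([202.3, 272.2], 0.66)]
tray [([331.5, 193.1], 0.6), ([189.4, 280.6], 0.18)]
slot_a [([164.5, 290.8], 0.93), ([188.3, 276.0], 0.74), ([238.2, 255.4], 0.73), ([209.5, 266.7], 0.66), ([183.7, 261.9], 0.29)]
top [ 0.38781804 -0.00558364  1.47420263] [[518.8203000336938, 0.0, 283.1054027205904], [0.0, 518.8203000336938, 211.32325939882733], [0.0, 0.0, 1.0]] [0.04988195 0.         0.         0.         0.        ]
hoop_70_center [([324.4, 199.6], 0.58)]
hoop_84_center [([394.4, 206.2], 0.79), ([390.9, 210.6], 0.25)]
hoop_98_center [([373.1, 202.3], 0.87), ([388.4, 136.6], 0.71), ([249.9, 95.6], 0.62), ([392.9, 325.2], 0.
[... 309 characters left out ...]
+01,  8.20883147e+01, -1.20489273e-03,
        6.76897065e+01, -1.02259731e+01]), 'qvel': array([ 0.01593251,  0.01924403,  0.0865839 , -0.05996792,  0.02013141,
       -0.09689074]), 'tau': array([-9.28763438e-04, -4.39950192e+01, -1.76978785e+01,  6.32753782e-02,
        5.03601402e-02, -1.75597870e-05]), 'position': array([0.14049476, 0.60897337, 0.24458057]), 'tcp_rot': array([[ 9.74390421e-01,  3.01986522e-05,  2.24862862e-01],
       [-2.24862863e-01,  2.10435682e-05,  9.74390421e-01],
       [ 2.46933604e-05, -9.99999999e-01,  2.72952067e-05]]), 'force': array([0.09203537, 0.00322773, 0.1749738 ]), 'moment': array([ 0.01663637,  0.02714554, -0.02115741]), 'opening': 1.002351664416375}
```

Run:
```python
import cv2
a=cv2.imread("pics/top0.png")[60:360,130:450]
cv2.imwrite("pics/topc.png",cv2.resize(a,None,fx=2,fy=2,interpolation=cv2.INTER_CUBIC)[:600])
a=cv2.imread("pics/scene0.png")[160:380,60:380]
cv2.imwrite("pics/scenec.png",cv2.resize(a,None,fx=2.5,fy=2.5,interpolation=cv2.INTER_CUBIC))
```

```text
(no output)
```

View pics/topc.png

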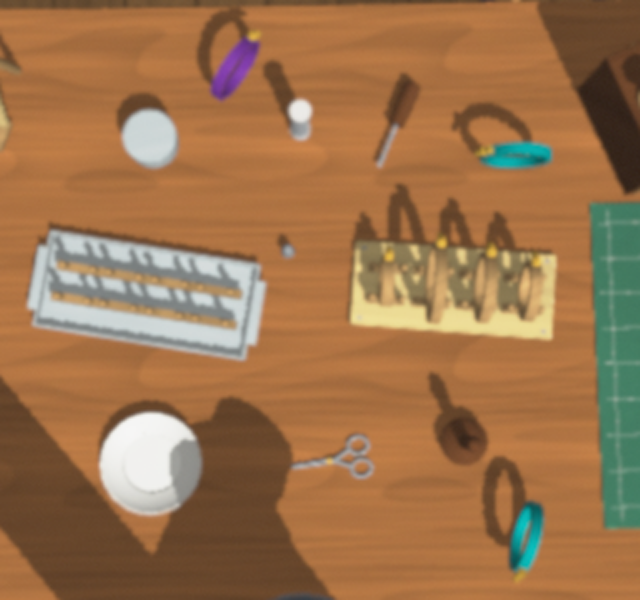

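View pics/scenec.png

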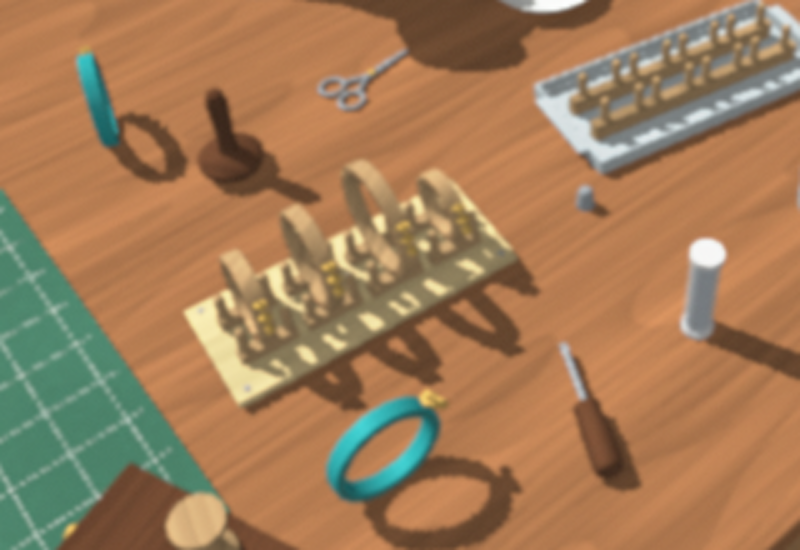

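The top crop shows the rack with hoops 70, 112, 98 and 84 from left to right, at crop x 388, 437, 487 and 531. The tray is at crop (150,292). The look-alikes are one purple hoop (235,65) and two turquoise ones (515,155 and 527,537), all loose on the table and not wanted. Next I fit the rack and tray poses from their corners and check them with an overlay.

```bash
cat > h.py <<'E'
import numpy as np,cv2,json
from scipy.optimize import least_squares
def ray(d,px,z):
    u=cv2.undistortPoints(np.array(px,float).reshape(-1,1,2),d["mtx"],d["dist_coeffs"]).reshape(-1,2)
    R=cv2.Rodrigues(d["rvec"])[0];c=-R.T@d["tvec"].ravel()
    v=np.c_[u,np.ones(len(u))]@R
    return c+v*((z-c[2])/v[:,2])[:,None]
def proj(d,P): return cv2.projectPoints(np.array(P,float).reshape(-1,1,3),d["rvec"],d["tvec"],d["mtx"],d["dist_coeffs"])[0].reshape(-1,2)
def T(p,L):
    c,s=np.cos(p[2]),np.sin(p[2]);L=np.array(L,float)
    return np.c_[p[0]+c*L[:,0]-s*L[:,1],p[1]+s*L[:,0]+c*L[:,1],L[:,2]]
def fit(d,px,L,p0):
    f=lambda p:(proj(d,T(p,L))-px).ravel()
    r=least_squares(f,p0);return r.x,np.abs(r.fun).max()
YS=[-.096,-.032,.032,.096]
PEG=[(sx*.022,y+sy*.021,.054) for y in YS for sx in(-1,1) for sy in(-1,1)]
E
python3 - <<'E'
from h import *;from rig import eyes
d=eyes.capture("top");s=eyes.capture("scene")
cr=lambda a:np.array(a)/2+[130,60]-.25
rect=lambda w,l,z:[(w/2,l/2,z),(w/2,-l/2,z),(-w/2,-l/2,z),(-w/2,l/2,z)]
pr,e=fit(d,cr([(355,241),(556,253),(551,339),(350,325)]),rect(.12,.285,.012),[.4,-.2,0]);print("rack",pr,np.degrees(pr[2]),e)
pt,e=fit(d,cr([(50,228),(262,264),(246,358),(35,326)]),rect(.136,.3,.018),[.4,.2,-.1]);print("tray",pt,np.degrees(pt[2]),e)
json.dump([pr.tolist(),pt.tolist()],open("p.json","w"))
top={.096:.09,.032:.134,-.032:.119,-.096:.104}
out=[]
for c,im,k,x0,y0 in((d,d["image"],4,160,130),(s,s["image"],4,130,150)):
    K=k if c is d else 2
    W=(800,300) if c is d else (560,300)
    big=cv2.resize(im,None,fx=K,fy=K,interpolation=cv2.INTER_CUBIC)
    for p in(pr,pt):
        for q in proj(c,T(p,PEG)): cv2.circle(big,tuple(np.int32((q+.5)*K)),3,(255,0,255),1)
        for z,wl in((.012,(.12,.285)),) if p is pr else ((.018,(.136,.3)),):
            cv2.polylines(big,[np.int32((proj(c,T(p,rect(*wl,z)))+.5)*K)],1,(255,0,0),1)
    for y,z in top.items():
        q=proj(c,T(pr,[(0,y-.008,z),(0,y+.008,z)]));cv2.line(big,*[tuple(np.int32((a+.5)*K)) for a in q],(0,0,255),1)
    cv2.imwrite(f"pics/ov_{'top' if c is d else 'sc'}.png", big[600:1100,560:1360][:500] if c is d else big[300:660,260:860])
E
```

```text
rack [ 0.52707692 -0.22665478 -0.08332696] -4.774282979655279 0.4602645656390507
tray [ 0.52758479  0.20283242 -0.17519135] -10.03772506597469 0.8583986375873849
```

View pics/ov_top.png

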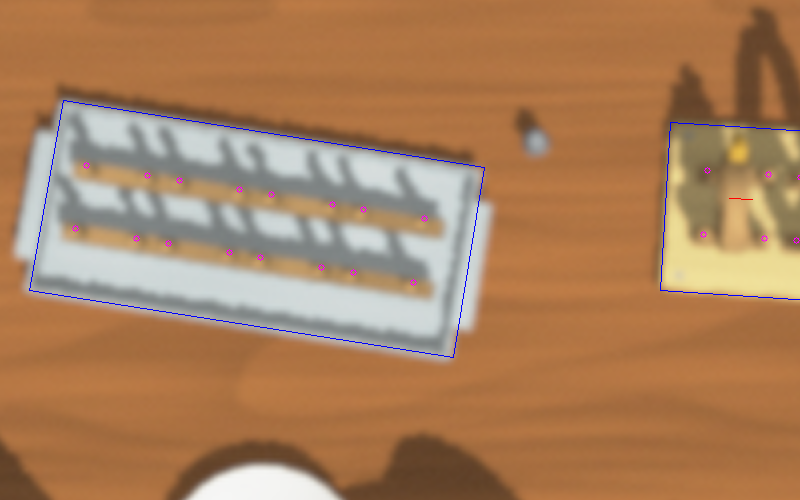

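View pics/ov_sc.png

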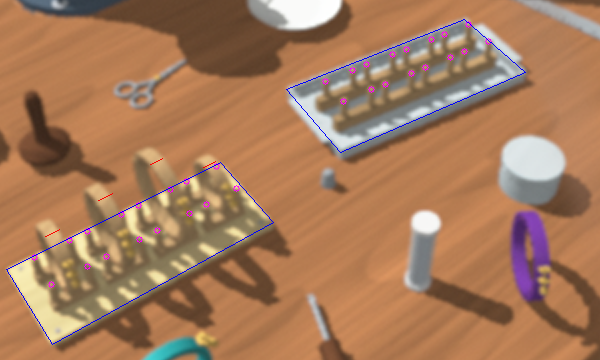

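The overlay fits to about 1 px. The tray looks shifted by 2–3 mm, so I take one enlarged check of the tray and the hoop tops in both views.

Run:
```python
from h import *;from rig import eyes
pr,pt=json.load(open("p.json"));pt[1]-=.003
rows=[]
t=eyes.capture("top");s=eyes.capture("scene")
a=np.linspace(0,2*np.pi,60)
def crop(d,x,y,w,h,K):
    b=cv2.resize(d["image"][y:y+h,x:x+w],None,fx=K,fy=K,interpolation=cv2.INTER_CUBIC)
    def pl(L,p,c,cl=1): cv2.polylines(b,[np.int32((proj(d,T(p,L))-[x,y]+.5)*K)],cl,c,1)
    for sx in(-1,1): pl([(sx*.022+u,v,.024) for u,v in((-.006,-.123),(.006,-.123),(.006,.123),(-.006,.123))],pt,(255,0,255))
    for P in(pt,pr):
      for q in PEG: pl([q,(q[0],q[1],.024)],P,(255,0,0),0)
    for y0,D,c in((.096,.07,.0545),(.032,.112,.0785),(-.032,.098,.0705),(-.096,.084,.0625)):
        for o in(-.008,.008): pl(np.c_[D/2*np.cos(a),0*a+y0+o,c+D/2*np.sin(a)],pr,(0,255,0))
    return b
A=crop(t,140,165,110,80,3.6);B=crop(s,265,150,110,80,3.6);C=crop(t,300,170,110,80,3.6);D=crop(s,130,220,110,80,3.6)
cv2.imwrite("pics/chk.png",np.vstack([np.hstack([A,B]),np.hstack([C,D])]))
```

```text
(no output)
```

View pics/chk.png

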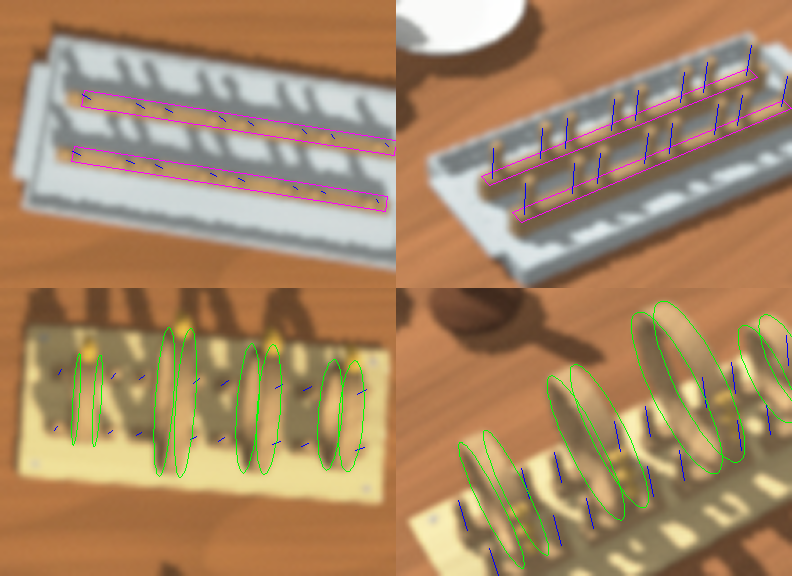

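Run:
```python
from h import *;from rig import eyes
t=eyes.capture("top");s=eyes.capture("scene")
f=lambda d,x,y,w,h:cv2.resize(d["image"][y:y+h,x:x+w],None,fx=6,fy=6,interpolation=cv2.INTER_CUBIC)
cv2.imwrite("pics/tr.png",np.vstack([f(t,140,175,125,50),f(s,265,155,125,50)]))
```

```text
(no output)
```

View pics/tr.png

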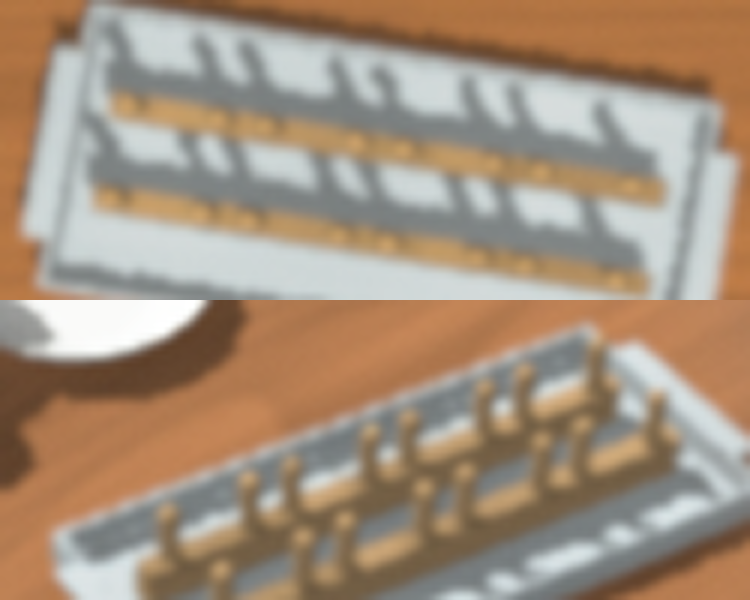

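Run:
```python
from h import *;from rig import eyes
t=eyes.capture("top");s=eyes.capture("scene")
ys=sorted(y+q for y in YS for q in(-.021,.021))
row=lambda sx,yy:[(sx*.022,y,.053) for y in yy]
g=lambda a,o:(np.array(a)/6-.4+o)
S=g([(168,212),(249,180),(291,165),(371,133),(410,118),(485,88),(525,72),(598,45),(222,270),(303,238),(345,222),(424,188),(465,172),(542,140),(582,125),(657,97)],[265,155])
Tq=g([(135,103),(222,117),(268,125),(358,143),(408,149),(497,162),(541,170),(632,186),(118,197),(207,212),(253,216),(345,236),(392,242),(482,252),(525,262),(615,276)],[140,175])
LS=row(-1,ys)+row(1,ys);LT=row(1,ys[::-1])+row(-1,ys[::-1])
fs=lambda p:(proj(s,T(p,LS))-S).ravel();ft=lambda p:(proj(t,T(p,LT))-Tq).ravel()
p0=[.53,.2,-.175]
for n,f in(("s",fs),("t",ft),("both",lambda p:np.r_[fs(p),ft(p)])):
    r=least_squares(f,p0);print(n,r.x,np.sqrt(np.mean(r.fun**2)))
pr,_=json.load(open("p.json"));json.dump([pr,r.x.tolist()],open("p.json","w"))
for n,p in(("rack",pr),("tray",r.x)): print(n,np.round(T(p,[(0,y,0) for y in YS[::-1]])[:,:2],4).tolist())
```

```text
s [ 0.52701001  0.20411664 -0.18127861] 0.15766619326037928
t [ 0.5252168   0.20297634 -0.17820375] 0.416797076515061
both [ 0.52610278  0.20362055 -0.17948885] 0.41958672670179525
rack [[0.5351, -0.131], [0.5297, -0.1948], [0.5244, -0.2585], [0.5191, -0.3223]]
tray [[0.5432, 0.2981], [0.5318, 0.2351], [0.5204, 0.1721], [0.509, 0.1092]]
```

The joint fit gives the rack at (0.527, -0.227, -4.8°) and the tray at (0.526, 0.204, -10.3°), and the two cameras agree within 2 mm. One tool yaw of -7.6° suits both. I go left to right (70, 112, 98, 84) so that no hoop passes over a standing one.

Emit:
arm_command(translation=[[0, 0, 0], [0, 0, 0]], rotation=[[0, -0.09, 0], [0, -0.09, 0]], grip=[0, 0])

```text
time_s: 1.4
position: [0.1405, 0.609, 0.2446]
tcp_rot: [[0.991, 0.0, 0.132], [-0.132, 0.0, 0.991], [0.0, -1.0, 0.0]]
force: [1.0, -0.1, 0.0]
opening: 0.894
```

Emit:
arm_command(translation=[[0.33, 0, -0.32], [0.67, 0, -0.63], [1, 0, -0.95]], rotation=[[0, 0, 0], [0, 0, 0], [0, 0, 0]], grip=[0, 0, 0])

```text
time_s: 1.7
position: [0.2103, 0.5224, 0.2445]
tcp_rot: [[0.991, 0.0, 0.133], [-0.133, 0.0, 0.991], [0.0, -1.0, 0.0]]
force: [0.3, 0.7, 0.5]
opening: 0.633
```

Emit:
arm_command(translation=[[0.33, 0, -0.32], [0.67, 0, -0.63], [1, 0, -0.95]], rotation=[[0, 0, 0], [0, 0, 0], [0, 0, 0]], grip=[0, 0, 0])

```text
time_s: 2.0
position: [0.2799, 0.4362, 0.2448]
tcp_rot: [[0.991, 0.001, 0.134], [-0.134, 0.001, 0.991], [0.001, -1.0, 0.001]]
force: [1.0, 0.4, 0.2]
opening: 0.509
```

Emit:
arm_command(translation=[[0.33, 0, -0.32], [0.67, 0, -0.63], [1, 0, -0.95]], rotation=[[0, 0, 0], [0, 0, 0], [0, 0, 0]], grip=[0, 0, 0])

```text
time_s: 2.3
position: [0.3493, 0.3502, 0.2448]
tcp_rot: [[0.991, 0.001, 0.134], [-0.134, 0.001, 0.991], [0.001, -1.0, 0.001]]
force: [-0.1, 0.0, -0.6]
opening: 0.499
```

Emit:
arm_command(translation=[[0.33, 0, -0.32], [0.67, 0, -0.63], [1, 0, -0.95]], rotation=[[0, 0, 0], [0, 0, 0], [0, 0, 0]], grip=[0, 0, 0])

```text
time_s: 2.6
position: [0.4186, 0.2642, 0.2448]
tcp_rot: [[0.991, 0.001, 0.134], [-0.134, 0.0, 0.991], [0.001, -1.0, 0.0]]
force: [-0.0, 0.7, -0.6]
opening: 0.498
```

Emit:
arm_command(translation=[[0.33, 0, -0.32], [0.67, 0, -0.63], [1, 0, -0.95]], rotation=[[0, 0, 0], [0, 0, 0], [0, 0, 0]], grip=[0, 0, 0])

```text
time_s: 2.9
position: [0.4878, 0.1782, 0.2448]
tcp_rot: [[0.991, 0.001, 0.135], [-0.135, 0.0, 0.991], [0.001, -1.0, 0.0]]
force: [0.4, -0.3, -0.0]
opening: 0.502
```

Emit:
arm_command(translation=[[0.33, 0, -0.32], [0.67, 0, -0.63], [1, 0, -0.95]], rotation=[[0, 0, 0], [0, 0, 0], [0, 0, 0]], grip=[0, 0, 0])

```text
time_s: 3.2
position: [0.557, 0.0922, 0.2447]
tcp_rot: [[0.991, 0.001, 0.135], [-0.135, 0.0, 0.991], [0.0, -1.0, 0.0]]
force: [1.0, 0.1, -0.1]
opening: 0.501
```

Emit:
arm_command(translation=[[0.02, 0, -0.5], [0.04, 0, -0.94]], rotation=[[0, 0, 0], [0, 0, 0]], grip=[0, 0])

```text
time_s: 3.4
position: [0.5499, 0.0168, 0.2445]
tcp_rot: [[0.991, 0.0, 0.134], [-0.134, -0.0, 0.991], [0.001, -1.0, -0.0]]
force: [1.5, 0.4, -0.3]
opening: 0.502
```

Emit:
arm_command(translation=[[0.02, 0, -0.5], [0.04, 0, -0.94]], rotation=[[0, 0, 0], [0, 0, 0]], grip=[0, 0])

```text
time_s: 3.6
position: [0.5423, -0.0582, 0.2447]
tcp_rot: [[0.991, 0.0, 0.135], [-0.135, -0.0, 0.991], [0.0, -1.0, -0.0]]
force: [0.4, -0.2, -0.1]
opening: 0.503
```

Emit:
arm_command(translation=[[0.02, 0, -0.5], [0.04, 0, -0.94], [0.04, 0, -0.94], [0.04, 0, -0.94]], rotation=[[0, 0, 0], [0, 0, 0], [0, 0, 0], [0, 0, 0]], grip=[0, 0, 0, 0])

```text
time_s: 4.0
position: [0.5356, -0.132, 0.2445]
tcp_rot: [[0.991, -0.0, 0.136], [-0.136, 0.001, 0.991], [-0.0, -1.0, 0.001]]
force: [0.2, -0.0, -0.1]
opening: 0.498
```

Emit:
arm_command(translation=[[0, 0.5, 0], [0, 1, 0], [0, 1, 0], [0, 1, 0]], rotation=[[0, 0, 0], [0, 0, 0], [0, 0, 0], [0, 0, 0]], grip=[0, 0, 0, 0])

```text
time_s: 4.4
position: [0.5356, -0.1301, 0.1645]
tcp_rot: [[0.991, -0.002, 0.131], [-0.131, 0.001, 0.991], [-0.002, -1.0, 0.001]]
force: [1.6, -0.3, 0.1]
opening: 0.497
```

Run:
```python
from h import *;from rig import eyes
s=eyes.capture("scene");cv2.imwrite("pics/a1.png",cv2.resize(s["image"][150:330,120:330],None,fx=3,fy=3,interpolation=cv2.INTER_CUBIC))
```

```text
(no output)
```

View pics/a1.png

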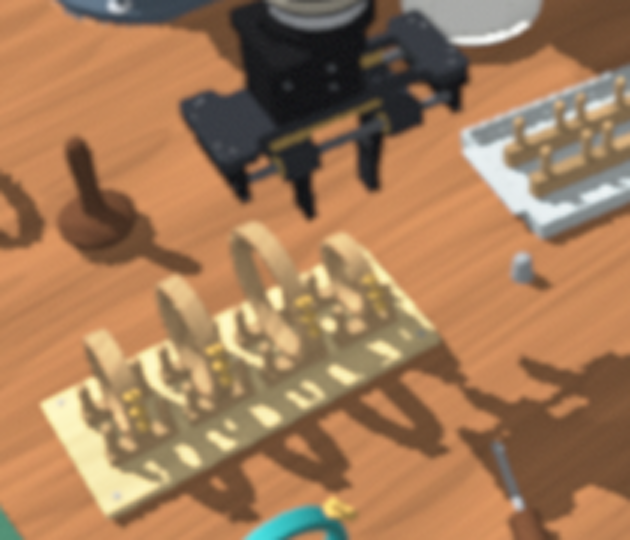

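The open fingers sit on both sides of the 70 mm hoop's line, with tips at crop (308,210) and (372,185) and the hoop at (345,245). I descend, grip and lift.

Emit:
arm_command(translation=[[0, 0.3, 0], [0, 0.6, 0], [0, 0.83, 0], [0, 0.83, 0]], rotation=[[0, 0, 0], [0, 0, 0], [0, 0, 0], [0, 0, 0]], grip=[0, 0, 0, 0])

```text
time_s: 4.85
position: [0.5359, -0.131, 0.0984]
tcp_rot: [[0.991, -0.0, 0.132], [-0.132, 0.0, 0.991], [-0.0, -1.0, 0.0]]
force: [-0.5, 0.9, -0.1]
opening: 0.498
```

Emit:
arm_command(translation=[[0, 0, 0], [0, 0, 0], [0, 0, 0], [0, 0, 0], [0, 0, 0]], rotation=[[0, 0, 0], [0, 0, 0], [0, 0, 0], [0, 0, 0], [0, 0, 0]], grip=[1, 1, 1, 1, 1])

```text
time_s: 5.35
position: [0.5361, -0.1315, 0.0988]
tcp_rot: [[0.991, 0.001, 0.132], [-0.132, -0.001, 0.991], [0.001, -1.0, -0.0]]
force: [-0.0, -0.7, 1.7]
opening: 0.177
```

Emit:
arm_command(translation=[[0, -0.2, 0], [0, -0.5, 0], [0, -0.8, 0], [0, -1, 0], [0, -1, 0]], rotation=[[0, 0, 0], [0, 0, 0], [0, 0, 0], [0, 0, 0], [0, 0, 0]], grip=[1, 1, 1, 1, 1])

```text
time_s: 5.85
position: [0.5372, -0.132, 0.1804]
tcp_rot: [[0.991, 0.005, 0.132], [-0.132, -0.002, 0.991], [0.005, -1.0, -0.002]]
force: [1.2, -0.3, -1.2]
opening: 0.181
```

Run:
```python
from h import *;from rig import eyes
s=eyes.capture("scene");cv2.imwrite("pics/a2.png",cv2.resize(s["image"][150:330,120:330],None,fx=3,fy=3,interpolation=cv2.INTER_CUBIC))
```

```text
(no output)
```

View pics/a2.png

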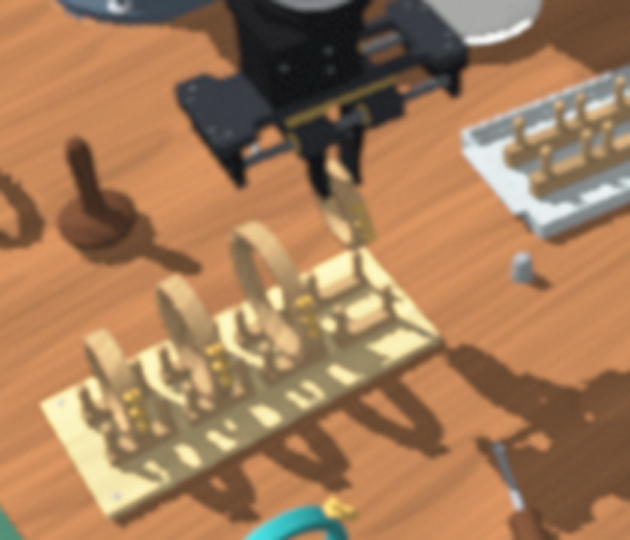

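The 70 mm hoop is held (opening 15.7 mm) and hangs upright. I carry it to the tray slot at +96 mm.

Emit:
arm_command(translation=[[-0.03, 0, 0.25], [-0.08, 0, 0.65], [-0.12, 0, 1]], rotation=[[0, 0, 0], [0, 0, 0], [0, 0, 0]], grip=[1, 1, 1])

```text
time_s: 6.2
position: [0.5357, -0.0498, 0.1767]
tcp_rot: [[0.991, -0.003, 0.133], [-0.133, 0.001, 0.991], [-0.003, -1.0, 0.001]]
force: [1.1, -0.0, 0.9]
opening: 0.183
```

Emit:
arm_command(translation=[[-0.04, 0, 0.33], [-0.08, 0, 0.67], [-0.12, 0, 1]], rotation=[[0, 0, 0], [0, 0, 0], [0, 0, 0]], grip=[1, 1, 1])

```text
time_s: 6.5
position: [0.5368, 0.031, 0.1766]
tcp_rot: [[0.991, -0.003, 0.132], [-0.132, 0.0, 0.991], [-0.003, -1.0, 0.0]]
force: [-0.6, -0.4, -0.6]
opening: 0.179
```

Emit:
arm_command(translation=[[-0.04, 0, 0.33], [-0.08, 0, 0.67], [-0.12, 0, 1]], rotation=[[0, 0, 0], [0, 0, 0], [0, 0, 0]], grip=[1, 1, 1])

```text
time_s: 6.8
position: [0.5379, 0.1114, 0.1766]
tcp_rot: [[0.991, -0.003, 0.132], [-0.132, 0.0, 0.991], [-0.003, -1.0, -0.0]]
force: [-0.0, -0.4, 0.6]
opening: 0.179
```

Emit:
arm_command(translation=[[-0.04, 0, 0.33], [-0.08, 0, 0.67], [-0.12, 0, 1]], rotation=[[0, 0, 0], [0, 0, 0], [0, 0, 0]], grip=[1, 1, 1])

```text
time_s: 7.1
position: [0.5389, 0.1919, 0.1765]
tcp_rot: [[0.991, -0.003, 0.132], [-0.132, -0.0, 0.991], [-0.003, -1.0, -0.001]]
force: [0.4, 0.8, 1.3]
opening: 0.179
```

Emit:
arm_command(translation=[[-0.04, 0, 0.33], [-0.08, 0, 0.67], [-0.12, 0, 1]], rotation=[[0, 0, 0], [0, 0, 0], [0, 0, 0]], grip=[1, 1, 1])

```text
time_s: 7.4
position: [0.54, 0.2723, 0.1763]
tcp_rot: [[0.991, -0.003, 0.132], [-0.132, -0.001, 0.991], [-0.003, -1.0, -0.001]]
force: [0.5, -0.8, -0.0]
opening: 0.182
```

Emit:
arm_command(translation=[[0, 0, 0.2], [-0.01, 0, 0.33], [-0.01, 0, 0.33], [-0.01, 0, 0.33], [-0.01, 0, 0.33]], rotation=[[0, 0, 0], [0, 0, 0], [0, 0, 0], [0, 0, 0], [0, 0, 0]], grip=[1, 1, 1, 1, 1])

```text
time_s: 7.9
position: [0.5437, 0.2966, 0.178]
tcp_rot: [[0.991, -0.001, 0.133], [-0.133, -0.001, 0.991], [-0.001, -1.0, -0.001]]
force: [0.2, 0.1, 0.1]
opening: 0.18
```

Run:
```python
from h import *;from rig import eyes,bot
s=eyes.capture("scene");cv2.imwrite("pics/a3.png",cv2.resize(s["image"][90:250,240:420],None,fx=3,fy=3,interpolation=cv2.INTER_CUBIC))
print(bot.read_state()["position"])
```

```text
[0.54373642 0.29665217 0.1781077 ]
```

View pics/a3.png

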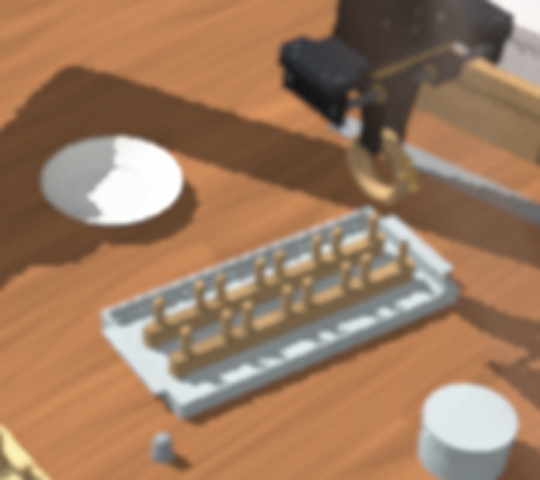

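The hoop hangs in line with the end slot, and its clamp faces the far side. The TCP is 1.5 mm short in y. I correct that, lower, release and rise.

Emit:
arm_command(translation=[[0, 0.25, 0.02], [0, 0.5, 0.02], [0, 0.75, 0.02], [0, 0.98, 0.02], [0, 0.98, 0.02]], rotation=[[0, 0, 0], [0, 0, 0], [0, 0, 0], [0, 0, 0], [0, 0, 0]], grip=[1, 1, 1, 1, 1])

```text
time_s: 8.45
position: [0.5435, 0.2984, 0.0985]
tcp_rot: [[0.991, -0.002, 0.133], [-0.133, -0.001, 0.991], [-0.002, -1.0, -0.001]]
force: [-0.4, -0.2, -0.0]
opening: 0.183
```

Emit:
arm_command(translation=[[0, 0, 0], [0, 0, 0], [0, 0, 0], [0, 0, 0], [0, 0, 0]], rotation=[[0, 0, 0], [0, 0, 0], [0, 0, 0], [0, 0, 0], [0, 0, 0]], grip=[1, 0.4, 0, 0, 0])

```text
time_s: 8.95
position: [0.544, 0.2994, 0.1001]
tcp_rot: [[0.991, 0.0, 0.132], [-0.132, 0.0, 0.991], [0.0, -1.0, 0.0]]
force: [0.2, -0.0, -0.9]
opening: 0.447
```

Emit:
arm_command(translation=[[0, -0.3, 0], [0, -0.7, 0], [0, -1, 0], [0, -1, 0]], rotation=[[0, 0, 0], [0, 0, 0], [0, 0, 0], [0, 0, 0]], grip=[0, 0, 0, 0])

```text
time_s: 9.35
position: [0.5463, 0.3003, 0.1837]
tcp_rot: [[0.991, 0.008, 0.132], [-0.132, 0.003, 0.991], [0.008, -1.0, 0.004]]
force: [0.0, -0.0, -0.1]
opening: 0.499
```

Run:
```python
from h import *;from rig import eyes,bot
s=eyes.capture("scene");cv2.imwrite("pics/a4.png",cv2.resize(s["image"][90:250,240:420],None,fx=3,fy=3,interpolation=cv2.INTER_CUBIC))
print(bot.read_state()["position"])
```

```text
[0.54503322 0.29981699 0.1816902 ]
```

View pics/a4.png

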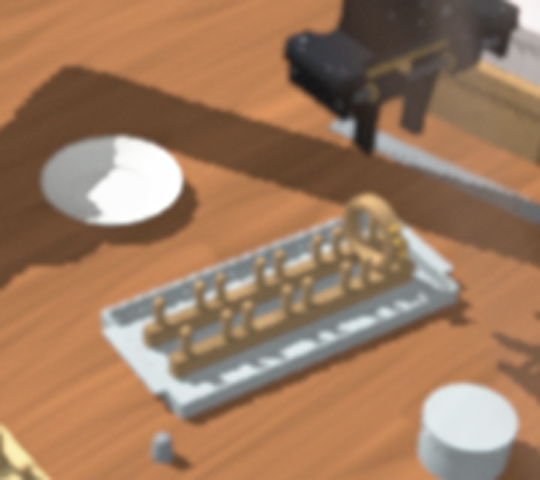

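The 70 mm hoop stands upright in the tray's left slot. Next is the 112 mm hoop: 6.15 units along -z, 0.64 along x, hovering 80 mm above the grasp.

Emit:
arm_command(translation=[[0.03, -0.2, -0.33], [0.07, -0.4, -0.67], [0.1, -0.53, -1]], rotation=[[0, 0, 0], [0, 0, 0], [0, 0, 0]], grip=[0, 0, 0])

```text
time_s: 9.7
position: [0.5406, 0.2182, 0.2215]
tcp_rot: [[0.991, -0.002, 0.131], [-0.131, -0.0, 0.991], [-0.002, -1.0, -0.001]]
force: [0.3, -0.4, 0.4]
opening: 0.497
```

Emit:
arm_command(translation=[[0.05, 0, -0.5], [0.1, 0, -1]], rotation=[[0, 0, 0], [0, 0, 0]], grip=[0, 0])

```text
time_s: 9.9
position: [0.5378, 0.1376, 0.2211]
tcp_rot: [[0.991, -0.002, 0.131], [-0.131, -0.0, 0.991], [-0.002, -1.0, -0.0]]
force: [0.3, -1.0, 0.2]
opening: 0.5
```

Emit:
arm_command(translation=[[0.05, 0, -0.5], [0.1, 0, -1]], rotation=[[0, 0, 0], [0, 0, 0]], grip=[0, 0])

```text
time_s: 10.1
position: [0.5348, 0.0569, 0.2207]
tcp_rot: [[0.991, -0.003, 0.132], [-0.132, 0.0, 0.991], [-0.003, -1.0, -0.0]]
force: [0.5, 0.7, -0.1]
opening: 0.5
```

Emit:
arm_command(translation=[[0.05, 0, -0.5], [0.1, 0, -1]], rotation=[[0, 0, 0], [0, 0, 0]], grip=[0, 0])

```text
time_s: 10.3
position: [0.5321, -0.0234, 0.2207]
tcp_rot: [[0.991, -0.003, 0.132], [-0.132, 0.001, 0.991], [-0.003, -1.0, 0.0]]
force: [0.7, -1.0, 0.3]
opening: 0.503
```

Emit:
arm_command(translation=[[0.05, 0, -0.5], [0.1, 0, -1]], rotation=[[0, 0, 0], [0, 0, 0]], grip=[0, 0])

```text
time_s: 10.5
position: [0.5295, -0.1037, 0.2207]
tcp_rot: [[0.991, -0.003, 0.132], [-0.132, 0.001, 0.991], [-0.003, -1.0, 0.001]]
force: [0.7, -0.5, 0.1]
opening: 0.5
```

Emit:
arm_command(translation=[[0.05, 0, -0.5], [0.1, 0, -1]], rotation=[[0, 0, 0], [0, 0, 0]], grip=[0, 0])

```text
time_s: 10.7
position: [0.5269, -0.1839, 0.2206]
tcp_rot: [[0.991, -0.003, 0.132], [-0.132, 0.002, 0.991], [-0.003, -1.0, 0.001]]
force: [-0.5, 0.7, 0.1]
opening: 0.499
```

Emit:
arm_command(translation=[[0.04, 0, -0.15], [0.04, 0, -0.15], [0.04, 0, -0.15], [0.04, 0, -0.15], [0.04, 0, -0.15]], rotation=[[0, 0, 0], [0, 0, 0], [0, 0, 0], [0, 0, 0], [0, 0, 0]], grip=[0, 0, 0, 0, 0])

```text
time_s: 11.2
position: [0.5295, -0.1933, 0.222]
tcp_rot: [[0.992, -0.001, 0.13], [-0.13, 0.001, 0.992], [-0.001, -1.0, 0.001]]
force: [-0.0, 0.2, 0.4]
opening: 0.5
```

Emit:
arm_command(translation=[[0, 0.3, -0.02], [0, 0.6, -0.02], [0, 0.85, -0.02], [0, 1, -0.02], [0, 1, -0.02]], rotation=[[0, 0, 0], [0, 0, 0], [0, 0, 0], [0, 0, 0], [0, 0, 0]], grip=[0, 0, 0, 0, 0])

```text
time_s: 11.7
position: [0.5286, -0.1953, 0.1407]
tcp_rot: [[0.991, -0.003, 0.131], [-0.131, 0.002, 0.991], [-0.003, -1.0, 0.002]]
force: [-0.5, -0.6, -0.2]
opening: 0.504
```

Emit:
arm_command(translation=[[0, 0, 0], [0, 0, 0], [0, 0, 0], [0, 0, 0], [0, 0, 0]], rotation=[[0, 0, 0], [0, 0, 0], [0, 0, 0], [0, 0, 0], [0, 0, 0]], grip=[1, 1, 1, 1, 1])

```text
time_s: 12.2
position: [0.5297, -0.1969, 0.1427]
tcp_rot: [[0.991, 0.001, 0.132], [-0.132, -0.001, 0.991], [0.001, -1.0, -0.0]]
force: [-0.6, -0.3, 1.6]
opening: 0.181
```

Emit:
arm_command(translation=[[0, -0.2, 0], [0, -0.5, 0], [0, -0.8, 0], [0, -1, 0], [0, -1, 0]], rotation=[[0, 0, 0], [0, 0, 0], [0, 0, 0], [0, 0, 0], [0, 0, 0]], grip=[1, 1, 1, 1, 1])

```text
time_s: 12.7
position: [0.5308, -0.1975, 0.2246]
tcp_rot: [[0.991, 0.005, 0.132], [-0.132, -0.003, 0.991], [0.005, -1.0, -0.002]]
force: [0.9, 0.1, 0.5]
opening: 0.179
```

The 112 mm hoop is gripped and lifted. I carry it by z +5.35 and x -0.68 units.

Emit:
arm_command(translation=[[-0.03, 0, 0.25], [-0.08, 0, 0.65], [-0.13, 0, 1]], rotation=[[0, 0, 0], [0, 0, 0], [0, 0, 0]], grip=[1, 1, 1])

```text
time_s: 13.0
position: [0.5289, -0.115, 0.2209]
tcp_rot: [[0.991, -0.002, 0.133], [-0.133, 0.001, 0.991], [-0.002, -1.0, 0.001]]
force: [0.7, -0.0, 0.1]
opening: 0.177
```

Emit:
arm_command(translation=[[-0.04, 0, 0.33], [-0.08, 0, 0.67], [-0.13, 0, 1]], rotation=[[0, 0, 0], [0, 0, 0], [0, 0, 0]], grip=[1, 1, 1])

```text
time_s: 13.3
position: [0.5292, -0.0341, 0.221]
tcp_rot: [[0.991, -0.002, 0.132], [-0.132, 0.001, 0.991], [-0.002, -1.0, 0.0]]
force: [1.0, 0.6, -0.1]
opening: 0.181
```

Emit:
arm_command(translation=[[-0.04, 0, 0.33], [-0.08, 0, 0.67], [-0.13, 0, 1]], rotation=[[0, 0, 0], [0, 0, 0], [0, 0, 0]], grip=[1, 1, 1])

```text
time_s: 13.6
position: [0.5295, 0.0465, 0.221]
tcp_rot: [[0.991, -0.002, 0.132], [-0.132, 0.0, 0.991], [-0.002, -1.0, 0.0]]
force: [0.2, -0.2, -0.3]
opening: 0.18
```

Emit:
arm_command(translation=[[-0.04, 0, 0.33], [-0.08, 0, 0.67], [-0.13, 0, 1]], rotation=[[0, 0, 0], [0, 0, 0], [0, 0, 0]], grip=[1, 1, 1])

```text
time_s: 13.9
position: [0.5298, 0.1271, 0.2209]
tcp_rot: [[0.991, -0.002, 0.132], [-0.132, -0.0, 0.991], [-0.002, -1.0, -0.0]]
force: [0.0, 0.1, 0.0]
opening: 0.181
```

Emit:
arm_command(translation=[[-0.04, 0, 0.33], [-0.08, 0, 0.67], [-0.13, 0, 1]], rotation=[[0, 0, 0], [0, 0, 0], [0, 0, 0]], grip=[1, 1, 1])

```text
time_s: 14.2
position: [0.53, 0.2076, 0.2208]
tcp_rot: [[0.991, -0.002, 0.132], [-0.132, -0.0, 0.991], [-0.002, -1.0, -0.001]]
force: [0.2, -0.2, -0.1]
opening: 0.18
```

Emit:
arm_command(translation=[[-0.01, 0, 0.2], [-0.03, 0, 0.35], [-0.03, 0, 0.35], [-0.03, 0, 0.35], [-0.03, 0, 0.35]], rotation=[[0, 0, 0], [0, 0, 0], [0, 0, 0], [0, 0, 0], [0, 0, 0]], grip=[1, 1, 1, 1, 1])

```text
time_s: 14.7
position: [0.5321, 0.2337, 0.222]
tcp_rot: [[0.991, -0.0, 0.133], [-0.133, -0.001, 0.991], [-0.0, -1.0, -0.001]]
force: [0.4, 0.8, -0.5]
opening: 0.182
```

Emit:
arm_command(translation=[[0, 0.25, 0.01], [0, 0.5, 0.01], [0, 0.75, 0.01], [0, 0.98, 0.01], [0, 0.98, 0.01]], rotation=[[0, 0, 0], [0, 0, 0], [0, 0, 0], [0, 0, 0], [0, 0, 0]], grip=[1, 1, 1, 1, 1])

```text
time_s: 15.2
position: [0.5316, 0.2343, 0.1425]
tcp_rot: [[0.991, -0.003, 0.134], [-0.134, -0.001, 0.991], [-0.003, -1.0, -0.001]]
force: [0.4, -0.9, -1.0]
opening: 0.176
```

Emit:
arm_command(translation=[[0, 0, 0], [0, 0, 0], [0, 0, 0], [0, 0, 0], [0, 0, 0]], rotation=[[0, 0, 0], [0, 0, 0], [0, 0, 0], [0, 0, 0], [0, 0, 0]], grip=[1, 0.4, 0, 0, 0])

```text
time_s: 15.7
position: [0.5324, 0.2356, 0.1441]
tcp_rot: [[0.991, 0.001, 0.132], [-0.132, 0.0, 0.991], [0.001, -1.0, 0.0]]
force: [0.6, -1.1, 0.6]
opening: 0.445
```

Emit:
arm_command(translation=[[0, -0.3, 0], [0, -0.7, 0], [0, -1, 0], [0, -1, 0]], rotation=[[0, 0, 0], [0, 0, 0], [0, 0, 0], [0, 0, 0]], grip=[0, 0, 0, 0])

```text
time_s: 16.1
position: [0.5345, 0.2362, 0.2276]
tcp_rot: [[0.991, 0.008, 0.132], [-0.132, 0.002, 0.991], [0.008, -1.0, 0.003]]
force: [0.7, 0.2, 1.0]
opening: 0.497
```

Run:
```python
from h import *;from rig import eyes,bot
s=eyes.capture("scene");cv2.imwrite("pics/a5.png",cv2.resize(s["image"][90:330,120:420],None,fx=2.5,fy=2.5,interpolation=cv2.INTER_CUBIC))
print(bot.read_state()["position"])
```

```text
[0.5332139  0.23588054 0.22556887]
```

View pics/a5.png

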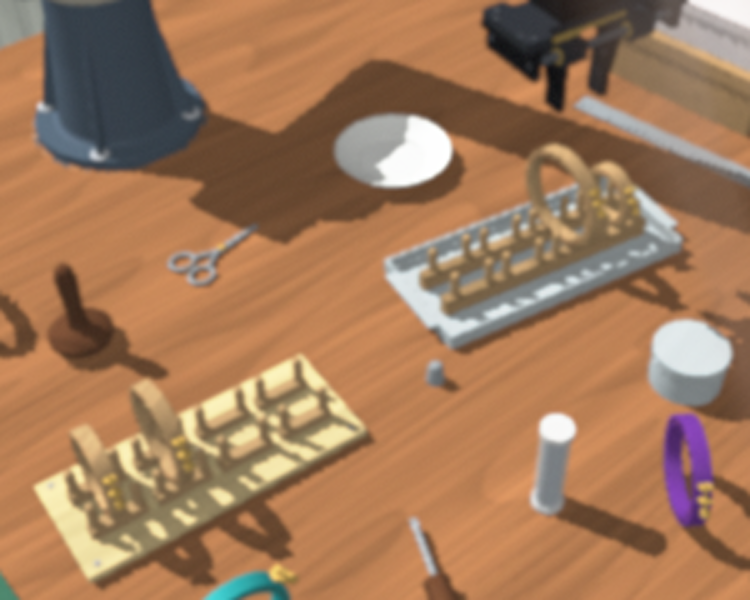

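Hoops 70 and 112 stand upright in the tray. Next is the 98 mm hoop: x +0.72, z -6.13 and down 0.21.

Emit:
arm_command(translation=[[0.03, 0, -0.33], [0.07, 0, -0.67], [0.12, 0, -1]], rotation=[[0, 0, 0], [0, 0, 0], [0, 0, 0]], grip=[0, 0, 0])

```text
time_s: 16.45
position: [0.5298, 0.1542, 0.2222]
tcp_rot: [[0.991, -0.003, 0.131], [-0.131, -0.0, 0.991], [-0.003, -1.0, -0.001]]
force: [0.6, -0.4, -0.7]
opening: 0.5
```

Emit:
arm_command(translation=[[0.06, 0, -0.5], [0.12, 0, -1]], rotation=[[0, 0, 0], [0, 0, 0]], grip=[0, 0])

```text
time_s: 16.65
position: [0.5289, 0.0735, 0.2222]
tcp_rot: [[0.991, -0.003, 0.131], [-0.131, 0.0, 0.991], [-0.003, -1.0, -0.0]]
force: [-0.2, -0.5, 0.4]
opening: 0.5
```

Emit:
arm_command(translation=[[0.06, 0, -0.5], [0.12, 0, -1]], rotation=[[0, 0, 0], [0, 0, 0]], grip=[0, 0])

```text
time_s: 16.85
position: [0.5278, -0.0074, 0.2223]
tcp_rot: [[0.991, -0.003, 0.132], [-0.132, 0.001, 0.991], [-0.003, -1.0, 0.0]]
force: [-0.0, -0.7, 1.1]
opening: 0.496
```

Emit:
arm_command(translation=[[0.06, 0, -0.5], [0.12, 0, -1]], rotation=[[0, 0, 0], [0, 0, 0]], grip=[0, 0])

```text
time_s: 17.05
position: [0.5268, -0.0879, 0.2222]
tcp_rot: [[0.991, -0.003, 0.132], [-0.132, 0.001, 0.991], [-0.003, -1.0, 0.001]]
force: [0.0, -0.1, -0.4]
opening: 0.499
```

Emit:
arm_command(translation=[[0.06, 0, -0.5], [0.12, 0, -1]], rotation=[[0, 0, 0], [0, 0, 0]], grip=[0, 0])

```text
time_s: 17.25
position: [0.5258, -0.1685, 0.2222]
tcp_rot: [[0.991, -0.003, 0.132], [-0.132, 0.002, 0.991], [-0.003, -1.0, 0.001]]
force: [0.7, 0.7, 0.5]
opening: 0.501
```

Emit:
arm_command(translation=[[0.06, 0, -0.5], [0.12, 0, -1]], rotation=[[0, 0, 0], [0, 0, 0]], grip=[0, 0])

```text
time_s: 17.45
position: [0.5248, -0.2489, 0.2221]
tcp_rot: [[0.991, -0.002, 0.132], [-0.132, 0.002, 0.991], [-0.003, -1.0, 0.002]]
force: [0.7, -0.3, 0.2]
opening: 0.497
```

Emit:
arm_command(translation=[[0, 0.1, -0.13], [0, 0.21, -0.13], [0, 0.21, -0.13], [0, 0.21, -0.13], [0, 0.21, -0.13]], rotation=[[0, 0, 0], [0, 0, 0], [0, 0, 0], [0, 0, 0], [0, 0, 0]], grip=[0, 0, 0, 0, 0])

```text
time_s: 17.95
position: [0.5246, -0.2565, 0.2069]
tcp_rot: [[0.991, -0.0, 0.13], [-0.13, 0.001, 0.991], [-0.001, -1.0, 0.001]]
force: [-0.9, -0.2, -0.6]
opening: 0.498
```

Emit:
arm_command(translation=[[0, 0.3, 0], [0, 0.6, 0], [0, 0.85, 0], [0, 1, 0], [0, 1, 0]], rotation=[[0, 0, 0], [0, 0, 0], [0, 0, 0], [0, 0, 0], [0, 0, 0]], grip=[0, 0, 0, 0, 0])

```text
time_s: 18.45
position: [0.5239, -0.2569, 0.1257]
tcp_rot: [[0.991, -0.002, 0.131], [-0.131, 0.002, 0.991], [-0.003, -1.0, 0.002]]
force: [-0.3, -0.7, -0.8]
opening: 0.498
```

Emit:
arm_command(translation=[[0, 0, 0], [0, 0, 0], [0, 0, 0], [0, 0, 0], [0, 0, 0]], rotation=[[0, 0, 0], [0, 0, 0], [0, 0, 0], [0, 0, 0], [0, 0, 0]], grip=[1, 1, 1, 1, 1])

```text
time_s: 18.95
position: [0.5247, -0.2584, 0.1275]
tcp_rot: [[0.991, 0.001, 0.132], [-0.132, -0.001, 0.991], [0.001, -1.0, -0.0]]
force: [0.6, -0.6, 1.7]
opening: 0.18
```

Emit:
arm_command(translation=[[0, -0.2, 0], [0, -0.5, 0], [0, -0.8, 0], [0, -1, 0], [0, -1, 0]], rotation=[[0, 0, 0], [0, 0, 0], [0, 0, 0], [0, 0, 0], [0, 0, 0]], grip=[1, 1, 1, 1, 1])

```text
time_s: 19.45
position: [0.5258, -0.2591, 0.2095]
tcp_rot: [[0.991, 0.005, 0.132], [-0.132, -0.003, 0.991], [0.005, -1.0, -0.003]]
force: [0.0, 0.4, -0.6]
opening: 0.177
```

Emit:
arm_command(translation=[[-0.03, 0, 0.25], [-0.1, 0, 0.65], [-0.15, 0, 1]], rotation=[[0, 0, 0], [0, 0, 0], [0, 0, 0]], grip=[1, 1, 1])

```text
time_s: 19.75
position: [0.5215, -0.1747, 0.2053]
tcp_rot: [[0.991, -0.003, 0.133], [-0.133, 0.003, 0.991], [-0.004, -1.0, 0.002]]
force: [-0.4, -1.1, -1.0]
opening: 0.183
```

Emit:
arm_command(translation=[[-0.05, 0, 0.33], [-0.1, 0, 0.67], [-0.15, 0, 1]], rotation=[[0, 0, 0], [0, 0, 0], [0, 0, 0]], grip=[1, 1, 1])

```text
time_s: 20.05
position: [0.5202, -0.0937, 0.2054]
tcp_rot: [[0.991, -0.003, 0.132], [-0.132, 0.002, 0.991], [-0.004, -1.0, 0.001]]
force: [0.9, 0.7, -0.5]
opening: 0.181
```

Emit:
arm_command(translation=[[-0.05, 0, 0.33], [-0.1, 0, 0.67], [-0.15, 0, 1]], rotation=[[0, 0, 0], [0, 0, 0], [0, 0, 0]], grip=[1, 1, 1])

```text
time_s: 20.35
position: [0.5187, -0.013, 0.2055]
tcp_rot: [[0.991, -0.004, 0.132], [-0.132, 0.001, 0.991], [-0.004, -1.0, 0.001]]
force: [-0.8, -0.4, -0.4]
opening: 0.18
```

Emit:
arm_command(translation=[[-0.05, 0, 0.33], [-0.1, 0, 0.67], [-0.15, 0, 1]], rotation=[[0, 0, 0], [0, 0, 0], [0, 0, 0]], grip=[1, 1, 1])

```text
time_s: 20.65
position: [0.5172, 0.0676, 0.2055]
tcp_rot: [[0.991, -0.004, 0.132], [-0.132, 0.001, 0.991], [-0.004, -1.0, 0.0]]
force: [-0.3, 0.4, -1.6]
opening: 0.182
```

Emit:
arm_command(translation=[[-0.05, 0, 0.33], [-0.1, 0, 0.67], [-0.15, 0, 1]], rotation=[[0, 0, 0], [0, 0, 0], [0, 0, 0]], grip=[1, 1, 1])

```text
time_s: 20.95
position: [0.5157, 0.1482, 0.2054]
tcp_rot: [[0.991, -0.004, 0.132], [-0.132, 0.0, 0.991], [-0.004, -1.0, -0.0]]
force: [-0.1, -0.4, -1.8]
opening: 0.177
```

Emit:
arm_command(translation=[[0, 0, 0.2], [-0.01, 0, 0.33], [-0.01, 0, 0.33], [-0.01, 0, 0.33], [-0.01, 0, 0.33]], rotation=[[0, 0, 0], [0, 0, 0], [0, 0, 0], [0, 0, 0], [0, 0, 0]], grip=[1, 1, 1, 1, 1])

```text
time_s: 21.45
position: [0.5205, 0.1716, 0.2068]
tcp_rot: [[0.991, -0.0, 0.133], [-0.133, -0.0, 0.991], [-0.0, -1.0, -0.0]]
force: [-0.3, 0.2, -0.7]
opening: 0.183
```

Emit:
arm_command(translation=[[0, 0.25, 0], [0, 0.5, 0], [0, 0.75, 0], [0, 0.98, 0], [0, 0.98, 0]], rotation=[[0, 0, 0], [0, 0, 0], [0, 0, 0], [0, 0, 0], [0, 0, 0]], grip=[1, 1, 1, 1, 1])

```text
time_s: 21.95
position: [0.5203, 0.1713, 0.1273]
tcp_rot: [[0.991, -0.002, 0.134], [-0.134, -0.0, 0.991], [-0.002, -1.0, -0.001]]
force: [-0.1, -0.6, -0.7]
opening: 0.178
```

Emit:
arm_command(translation=[[0, 0, 0], [0, 0, 0], [0, 0, 0], [0, 0, 0], [0, 0, 0]], rotation=[[0, 0, 0], [0, 0, 0], [0, 0, 0], [0, 0, 0], [0, 0, 0]], grip=[1, 0.4, 0, 0, 0])

```text
time_s: 22.45
position: [0.5207, 0.1725, 0.1289]
tcp_rot: [[0.991, 0.001, 0.132], [-0.132, 0.0, 0.991], [0.001, -1.0, 0.0]]
force: [0.6, -0.4, 0.8]
opening: 0.444
```

Emit:
arm_command(translation=[[0, -0.3, 0], [0, -0.7, 0], [0, -1, 0], [0, -1, 0]], rotation=[[0, 0, 0], [0, 0, 0], [0, 0, 0], [0, 0, 0]], grip=[0, 0, 0, 0])

```text
time_s: 22.85
position: [0.5229, 0.173, 0.2121]
tcp_rot: [[0.991, 0.008, 0.132], [-0.132, 0.001, 0.991], [0.008, -1.0, 0.002]]
force: [0.4, -0.5, -0.1]
opening: 0.496
```

Run:
```python
from h import *;from rig import eyes,bot
s=eyes.capture("scene");cv2.imwrite("pics/a6.png",cv2.resize(s["image"][90:330,120:420],None,fx=2.5,fy=2.5,interpolation=cv2.INTER_CUBIC))
print(bot.read_state()["position"])
```

```text
[0.52157836 0.17275633 0.21023267]
```

View pics/a6.png

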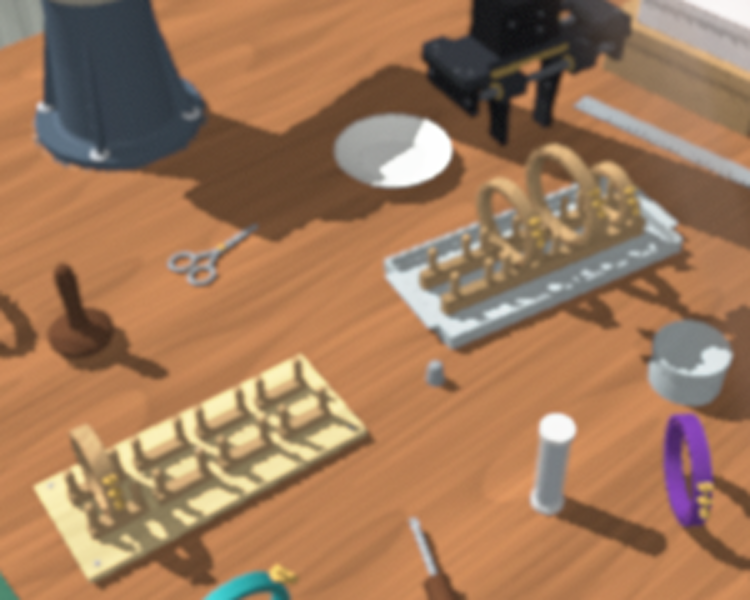

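Three hoops stand upright in the tray, and only the 84 mm hoop is left in the rack at crop (95,470). I go to it.

Emit:
arm_command(translation=[[0.03, 0, -0.33], [0.08, 0, -0.67], [0.13, 0, -1]], rotation=[[0, 0, 0], [0, 0, 0], [0, 0, 0]], grip=[0, 0, 0])

```text
time_s: 23.2
position: [0.5191, 0.0912, 0.2071]
tcp_rot: [[0.991, -0.003, 0.131], [-0.131, 0.0, 0.991], [-0.003, -1.0, -0.0]]
force: [0.8, -0.1, -0.3]
opening: 0.501
```

Emit:
arm_command(translation=[[0.06, 0, -0.5], [0.13, 0, -1]], rotation=[[0, 0, 0], [0, 0, 0]], grip=[0, 0])

```text
time_s: 23.4
position: [0.5188, 0.0104, 0.2071]
tcp_rot: [[0.991, -0.003, 0.131], [-0.131, 0.001, 0.991], [-0.003, -1.0, 0.0]]
force: [1.0, -0.1, -0.1]
opening: 0.5
```

Emit:
arm_command(translation=[[0.06, 0, -0.5], [0.13, 0, -1]], rotation=[[0, 0, 0], [0, 0, 0]], grip=[0, 0])

```text
time_s: 23.6
position: [0.5185, -0.0706, 0.2071]
tcp_rot: [[0.991, -0.003, 0.132], [-0.132, 0.001, 0.991], [-0.003, -1.0, 0.001]]
force: [0.4, -0.1, -0.8]
opening: 0.503
```

Emit:
arm_command(translation=[[0.06, 0, -0.5], [0.13, 0, -1]], rotation=[[0, 0, 0], [0, 0, 0]], grip=[0, 0])

```text
time_s: 23.8
position: [0.5183, -0.1513, 0.207]
tcp_rot: [[0.991, -0.003, 0.132], [-0.132, 0.002, 0.991], [-0.003, -1.0, 0.001]]
force: [-0.3, 0.3, -0.7]
opening: 0.499
```

Emit:
arm_command(translation=[[0.06, 0, -0.5], [0.13, 0, -1]], rotation=[[0, 0, 0], [0, 0, 0]], grip=[0, 0])

```text
time_s: 24.0
position: [0.518, -0.2319, 0.2069]
tcp_rot: [[0.991, -0.003, 0.132], [-0.132, 0.002, 0.991], [-0.003, -1.0, 0.002]]
force: [-0.0, -0.4, -0.0]
opening: 0.499
```

Emit:
arm_command(translation=[[0.06, 0, -0.5], [0.13, 0, -1]], rotation=[[0, 0, 0], [0, 0, 0]], grip=[0, 0])

```text
time_s: 24.2
position: [0.5178, -0.3124, 0.2067]
tcp_rot: [[0.991, -0.003, 0.132], [-0.132, 0.002, 0.991], [-0.003, -1.0, 0.002]]
force: [-0.1, 0.1, 0.6]
opening: 0.496
```

Emit:
arm_command(translation=[[0.02, 0.1, -0.13], [0.02, 0.21, -0.13], [0.02, 0.21, -0.13], [0.02, 0.21, -0.13], [0.02, 0.21, -0.13]], rotation=[[0, 0, 0], [0, 0, 0], [0, 0, 0], [0, 0, 0], [0, 0, 0]], grip=[0, 0, 0, 0, 0])

```text
time_s: 24.7
position: [0.5193, -0.3203, 0.1917]
tcp_rot: [[0.991, -0.0, 0.13], [-0.13, 0.001, 0.991], [-0.001, -1.0, 0.001]]
force: [-0.2, 0.4, -0.3]
opening: 0.497
```

Emit:
arm_command(translation=[[0, 0.3, 0], [0, 0.6, 0], [0, 0.85, 0], [0, 1, 0], [0, 1, 0]], rotation=[[0, 0, 0], [0, 0, 0], [0, 0, 0], [0, 0, 0], [0, 0, 0]], grip=[0, 0, 0, 0, 0])

```text
time_s: 25.2
position: [0.5186, -0.3206, 0.1105]
tcp_rot: [[0.991, -0.002, 0.131], [-0.131, 0.002, 0.991], [-0.003, -1.0, 0.002]]
force: [-0.6, -0.7, 0.5]
opening: 0.494
```

Emit:
arm_command(translation=[[0, 0, 0], [0, 0, 0], [0, 0, 0], [0, 0, 0], [0, 0, 0]], rotation=[[0, 0, 0], [0, 0, 0], [0, 0, 0], [0, 0, 0], [0, 0, 0]], grip=[1, 1, 1, 1, 1])

```text
time_s: 25.7
position: [0.5194, -0.3223, 0.1123]
tcp_rot: [[0.991, 0.001, 0.132], [-0.132, -0.001, 0.991], [0.001, -1.0, -0.001]]
force: [0.2, 0.1, 1.5]
opening: 0.175
```

Emit:
arm_command(translation=[[0, -0.2, 0], [0, -0.5, 0], [0, -0.8, 0], [0, -1, 0], [0, -1, 0]], rotation=[[0, 0, 0], [0, 0, 0], [0, 0, 0], [0, 0, 0], [0, 0, 0]], grip=[1, 1, 1, 1, 1])

```text
time_s: 26.2
position: [0.5205, -0.3232, 0.1944]
tcp_rot: [[0.991, 0.004, 0.132], [-0.132, -0.004, 0.991], [0.005, -1.0, -0.003]]
force: [-0.0, -0.3, -0.5]
opening: 0.18
```

Emit:
arm_command(translation=[[-0.04, 0, 0.25], [-0.1, 0, 0.65], [-0.16, 0, 1]], rotation=[[0, 0, 0], [0, 0, 0], [0, 0, 0]], grip=[1, 1, 1])

```text
time_s: 26.5
position: [0.5155, -0.2381, 0.19]
tcp_rot: [[0.991, -0.003, 0.133], [-0.133, 0.003, 0.991], [-0.004, -1.0, 0.003]]
force: [0.4, 0.1, -0.7]
opening: 0.177
```

Emit:
arm_command(translation=[[-0.05, 0, 0.33], [-0.1, 0, 0.67], [-0.16, 0, 1]], rotation=[[0, 0, 0], [0, 0, 0], [0, 0, 0]], grip=[1, 1, 1])

```text
time_s: 26.8
position: [0.5133, -0.157, 0.1902]
tcp_rot: [[0.991, -0.003, 0.132], [-0.132, 0.002, 0.991], [-0.004, -1.0, 0.002]]
force: [0.4, 0.0, -1.0]
opening: 0.177
```

Emit:
arm_command(translation=[[-0.05, 0, 0.33], [-0.1, 0, 0.67], [-0.16, 0, 1]], rotation=[[0, 0, 0], [0, 0, 0], [0, 0, 0]], grip=[1, 1, 1])

```text
time_s: 27.1
position: [0.511, -0.0763, 0.1903]
tcp_rot: [[0.991, -0.004, 0.132], [-0.132, 0.002, 0.991], [-0.004, -1.0, 0.001]]
force: [0.5, 0.1, -0.9]
opening: 0.178
```

Emit:
arm_command(translation=[[-0.05, 0, 0.33], [-0.1, 0, 0.67], [-0.16, 0, 1]], rotation=[[0, 0, 0], [0, 0, 0], [0, 0, 0]], grip=[1, 1, 1])

```text
time_s: 27.4
position: [0.5086, 0.0044, 0.1903]
tcp_rot: [[0.991, -0.004, 0.132], [-0.132, 0.001, 0.991], [-0.004, -1.0, 0.001]]
force: [0.4, -0.3, 0.9]
opening: 0.177
```

Emit:
arm_command(translation=[[-0.05, 0, 0.33], [-0.1, 0, 0.67], [-0.16, 0, 1]], rotation=[[0, 0, 0], [0, 0, 0], [0, 0, 0]], grip=[1, 1, 1])

```text
time_s: 27.7
position: [0.5064, 0.0851, 0.1903]
tcp_rot: [[0.991, -0.004, 0.132], [-0.132, 0.001, 0.991], [-0.004, -1.0, 0.0]]
force: [0.0, -0.7, -0.1]
opening: 0.178
```

Emit:
arm_command(translation=[[-0.02, 0, 0.2], [-0.04, 0, 0.33], [-0.04, 0, 0.33], [-0.04, 0, 0.33], [-0.04, 0, 0.33]], rotation=[[0, 0, 0], [0, 0, 0], [0, 0, 0], [0, 0, 0], [0, 0, 0]], grip=[1, 1, 1, 1, 1])

```text
time_s: 28.2
position: [0.5087, 0.1089, 0.1915]
tcp_rot: [[0.991, -0.001, 0.133], [-0.133, -0.0, 0.991], [-0.001, -1.0, -0.0]]
force: [-0.0, 0.1, -0.1]
opening: 0.18
```

Emit:
arm_command(translation=[[0, 0.25, 0], [0, 0.5, 0], [0, 0.75, 0], [0, 0.98, 0], [0, 0.98, 0]], rotation=[[0, 0, 0], [0, 0, 0], [0, 0, 0], [0, 0, 0], [0, 0, 0]], grip=[1, 1, 1, 1, 1])

```text
time_s: 28.7
position: [0.5089, 0.1084, 0.1121]
tcp_rot: [[0.991, -0.002, 0.134], [-0.134, -0.0, 0.991], [-0.002, -1.0, -0.0]]
force: [-0.1, 0.0, -0.3]
opening: 0.175
```

Emit:
arm_command(translation=[[0, 0, 0], [0, 0, 0], [0, 0, 0], [0, 0, 0], [0, 0, 0]], rotation=[[0, 0, 0], [0, 0, 0], [0, 0, 0], [0, 0, 0], [0, 0, 0]], grip=[1, 0.4, 0, 0, 0])

```text
time_s: 29.2
position: [0.509, 0.1095, 0.1137]
tcp_rot: [[0.991, 0.001, 0.132], [-0.132, -0.0, 0.991], [0.001, -1.0, 0.0]]
force: [0.3, 0.7, 0.3]
opening: 0.442
```

Emit:
arm_command(translation=[[0, -0.3, 0], [0, -0.7, 0], [0, -1, 0], [0, -1, 0]], rotation=[[0, 0, 0], [0, 0, 0], [0, 0, 0], [0, 0, 0]], grip=[0, 0, 0, 0])

```text
time_s: 29.6
position: [0.5112, 0.1097, 0.1966]
tcp_rot: [[0.991, 0.008, 0.132], [-0.132, -0.0, 0.991], [0.008, -1.0, 0.001]]
force: [1.3, -0.5, 0.2]
opening: 0.498
```

Emit:
arm_command(translation=[[0, -0.2, -0.5], [0, -0.5, -1], [0, -0.5, -1]], rotation=[[0, 0, 0], [0, 0, 0], [0, 0, 0]], grip=[0, 0, 0])

```text
time_s: 29.9
position: [0.4996, 0.0267, 0.235]
tcp_rot: [[0.991, 0.004, 0.136], [-0.136, -0.002, 0.991], [0.005, -1.0, -0.002]]
force: [0.5, 0.5, -0.3]
opening: 0.499
```

Emit:
arm_command(translation=[[0, 0, -0.5], [0, 0, -1], [0, 0, -1]], rotation=[[0, 0, 0], [0, 0, 0], [0, 0, 0]], grip=[0, 0, 0])

```text
time_s: 30.2
position: [0.4875, -0.0521, 0.2324]
tcp_rot: [[0.991, -0.001, 0.137], [-0.137, -0.001, 0.991], [-0.001, -1.0, -0.001]]
force: [0.9, 0.5, -0.2]
opening: 0.499
```

Emit:
arm_command(translation=[[0, 0, -0.5], [0, 0, -1], [0, 0, -1], [0, 0, -1], [0, 0, -1]], rotation=[[0, 0, 0], [0, 0, 0], [0, 0, 0], [0, 0, 0], [0, 0, 0]], grip=[0, 0, 0, 0, 0])

```text
time_s: 30.7
position: [0.4768, -0.1267, 0.2327]
tcp_rot: [[0.991, -0.002, 0.131], [-0.131, 0.002, 0.991], [-0.002, -1.0, 0.001]]
force: [-0.1, 0.5, 1.0]
opening: 0.501
```

Run:
```python
from h import *;from rig import eyes,bot
_,pt=json.load(open("p.json"))
a=np.linspace(0,2*np.pi,60);out=[]
for n,(x,y,w,h) in(("top",(135,155,125,95)),("scene",(260,130,125,95))):
    d=eyes.capture(n);K=6 if 0 else 4.2
    b=cv2.resize(d["image"][y:y+h,x:x+w],None,fx=K,fy=K,interpolation=cv2.INTER_CUBIC)[:,:525];o=b.copy()
    for y0,D,c in((.096,.07,.0545),(.032,.112,.0785),(-.032,.098,.0705),(-.096,.084,.0625)):
        for q in(-.008,.008): cv2.polylines(o,[np.int32((proj(d,T(pt,np.c_[D/2*np.cos(a),0*a+y0+q,c+D/2*np.sin(a)]))-[x,y]+.5)*K)],1,(0,255,0),1)
    out.append(np.hstack([b,o]))
f=np.vstack(out);cv2.imwrite("pics/fin.png",cv2.resize(f,None,fx=.76,fy=.76,interpolation=cv2.INTER_AREA))
print(bot.read_state()["position"])
```

```text
[ 0.4770644  -0.12669249  0.23301138]
```

View pics/fin.png

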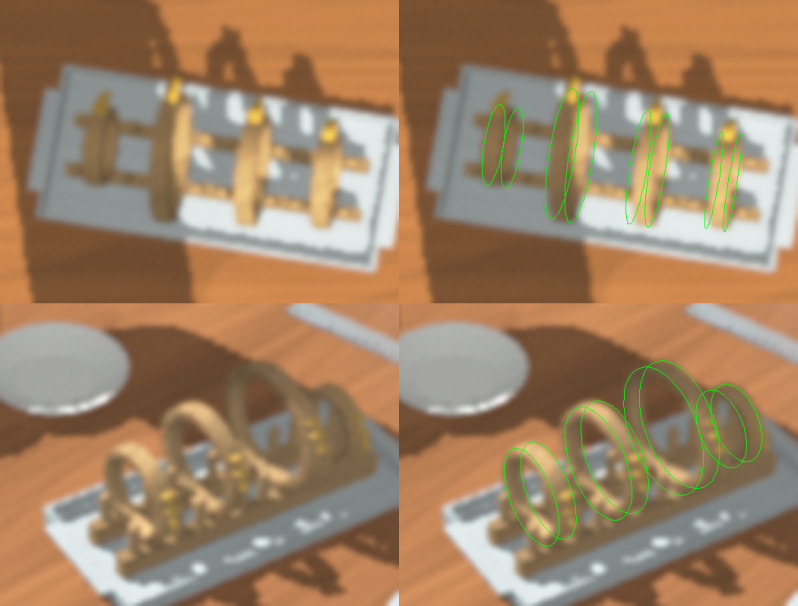

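All four hoops stand upright in their own slots, and the model rings overlay them to within a few millimetres in both views. Nothing touches the gripper, so I hand in.

```bash
python3 -c "
from rig import bot
print(bot.hand_in(),bot.read_state()['time_s'])"
```

```text
the job is handed in; nothing more can be done
the job is handed in; nothing more can be done
```

I moved all four hoops one at a time into the tray, in the same order as in the rack: 70, 112, 98, 84 from left to right. The job was handed in at about 31 s of the 136 s allowed, and the hand-in gives no verdict.

- **Final positions:** the last pictures from both cameras show every hoop standing on edge between its own pegs. They sit within a few millimetres of the expected ring outlines, inside the tolerances. The top view shows the two right-hand hoops 2–4 mm off the drawn outlines, which is about the calibration error.
- **Gripper:** it was well clear of everything at the end.
- **Forces and falls:** wrist force readings stayed below about 2 N, and no hoop fell. No check failed.

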